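# Put the dome electrode away and snap its case shut

## Task

Put the round-topped brass electrode back in the empty well of the black case, standing upright and set down without dropping it. Then slide the case's lid shut: push it firmly over the springy ridge until it snaps and is fully home against the end wall, by feel and without ramming it. Leave the pointed and the flat electrode and everything else on the bench where they are.

Things in the scene. Friction and masses are not known exactly. Their poses are not given: they have to be found in the camera images.
- case: Black plastic slide-lid case, screwed to the bench (cannot move): 177 mm long (its x), 110 wide (its y), 56 high, walls 5 mm. Origin: on the bench under the middle of the channel. The lid runs in a channel along x and closes towards +x: open mouth at x = -85 mm, end wall's inner face at x = +85. Ledge 44 mm up; two rails (to 56 mm up) overhang the lid's side edges, 87 mm apart
- case_well (a point): Centre of the bottom of the empty round well (30 mm wide, 6 mm deep) in the pocket at the closed end, 4 mm above the bench; axes as the case. The pocket is 46 mm along x and 84 mm across y between the ledges, open from above while the lid is drawn back, so fingers fit spread along y if opened to at most 45 mm. Two like pockets under the lid are already filled
- lid_home (a point): The place in the case (on the ledges, x = 0, 44 mm above the bench) where the origin of lid is when the lid is fully home; axes as the case
- lid: Loose off-white plastic lid 170 (x) x 97 (y) x 6 mm, its side edges under the rails with about 1 mm play. Origin: under its middle; at the start it is drawn back 71 to 85 mm towards the mouth (-x). It slides freely (under 2 N) until 14 mm short of home; there its front rides up a springy ridge: the push rises to 10 to 17 N at 8 mm short, then 7 to 14 N until the ridge snaps into a groove under the lid about 2 mm short of home
- lid_bar (a point): Centre of the upright bar moulded across the lid's top, the place to push or pinch: 10 mm along x, 44 along y, 14 tall, its foot 50 mm and top 64 mm above the bench; 50 mm behind the lid's middle, so at x = -50 mm from lid_home when home. Axes as the lid
- case_end: End wall of the case that stops the lid (7 mm thick, 44 to 56 mm above the bench, inner face at case x = +85 mm). Thin: it cracks if the lid is pressed on it with over 25 N. Origin and axes are those of the case
- dome_mid (a point): Centre (half-way up) of the brass electrode with the rounded top: a 24 mm cylinder for its lower 24 mm, then a dome, 36 mm tall, about 0.09 kg. It stands with two others about 75 mm apart on a black rubber mat 3 mm thick; grip it well up, so that the fingertips stay at least 8 mm above its foot: they must clear the 6 mm rim of the well
- cone: pointed brass electrode, 24 mm across, 36 mm tall, stands on the mat; stays out. Origin: centre of its foot
- plate: flat-topped brass electrode, 24 mm stem with a 36 mm disc on top, 36 mm tall, stands on the mat; stays out. Origin: centre of its foot
- bottle: white round plastic sample jar, 42 mm across, 85 mm tall; bystander. Origin: centre of its foot
- driver: black-handled screwdriver 170 mm long lying on the bench; bystander. Origin: under its middle; x points to the blade
- meter: black hand-held meter 140 x 75 x 36 mm lying on the bench; bystander. Origin: under its middle; x along its length
- syringe: slim glass syringe lying on a small wooden rest, axis 24 mm above the bench, about 180 mm long with its needle; bystander. x points to the needle
- block: clear glass block 60 x 30 x 20 mm on the bench; bystander. Origin: under its middle
Things that resemble listed ones, but are neither listed nor needed, are in the scene too. Of the things that look like the lid, the largest one is meant.

How it is judged:
On the way, in this order (a step that is already met when the one before it is completed fails the run):
1. the round-topped electrode stands upright in the empty well, let go (x of dome_mid in the frame of case_well between -0.006 and 0.006 m and y of dome_mid in the frame of case_well between -0.006 and 0.006 m and z of dome_mid in the frame of case_well between 0.014 and 0.022 m and angle between dome_mid's own z axis and vertical below 0.2 rad and contact force between the fingers and dome below 0.2 N), for 0.3 s.
2. the lid has been pushed over the ridge and is fully home over the electrode (x of lid_bar in the frame of lid_home between -0.0516 and -0.0485 m and y of lid_bar in the frame of lid_home between -0.003 and 0.003 m and z of lid_bar in the frame of lid_home between 0.0105 and 0.0155 m and angle between the x axis of lid and the x axis of case, either way round below 0.03 rad and x of dome_mid in the frame of case_well between -0.006 and 0.006 m and y of dome_mid in the frame of case_well between -0.006 and 0.006 m and z of dome_mid in the frame of case_well between 0.014 and 0.022 m and angle between dome_mid's own z axis and vertical below 0.2 rad), for 0.2 s.
At the end, for the whole second after the job is handed in: The lid lies at rest in its channel, less than 1.6 mm short of fully home (ridge snapped in), under both rails and straight; the round-topped electrode stands in the well within 6 mm of its centre and 4 mm of its seated height, tilted less than 0.2 rad (all of step 2 and linear speed of lid below 0.01 m/s); the robot touches nothing.
It fails at once if the lid is rammed against the end wall with more than 25 N (contact force between lid and case_end above 25 N).
It fails at once if the electrode is dropped (falls free from more than about 10 mm) (contact force between the fingers and dome below 0.1 N and linear speed of dome above 0.45 m/s).
It fails at once if another thing on the bench is shifted by more than 15 mm (distance of any of cone, plate, bottle, driver, meter, syringe, block from where it was at the start of the episode above 0.015 m).
It also fails if it takes over 54 s, if anything falls off the work surface, if the arm or the gripper's body presses on something with over 40 N, if the wrist force passes 120 N, or if a joint passes its speed limit or range.

## Robot

A 7-joint arm with a two-finger parallel gripper is mounted at the origin on the work surface. World frame = base frame: x ahead of the robot, y to its left, z up, the work surface at z = 0. Lengths are in m, angles in rad, forces in N, time in s.
With the tool pointing down it reaches from about 0.425 to 0.925 m from the base axis. Payload 6.8 kg.
Tool frame: the origin (TCP) lies at the very end of the fingers, on their centre line; the grasp point (between the pads) lies 19 mm behind it (manip.grip_depth is the distance from the TCP to the grasp point, in m); y points along the fingers, x is the direction in which the jaws open and shut, and the axes are right-handed (so a half turn about y gives the same grasp; the last joint's range is limited). The gripper opens to 85 mm and grips with 20 to 120 N. Pads are 22 mm wide; open, the fingers measure 114 mm over their backs; the gripper's body (76 mm by 85 mm) begins 54 mm behind the grasp point. The pads swing forward as they close: fully open they stand 13 mm farther back than shut.
Start: joints at [-1.319, 0.477, 0.022, 1.555, -0.011, 1.109, -0.083], TCP at [0.238, 0.632, 0.231] pointing down, gripper open.
Joint ranges: [-2.96, 2.96], [-0.34, 2.1], [-1.41, 1.46], [0.24, 2.44], [-1.37, 4.51], [0.17, 1.92], [-2.96, 2.96]. Speed limits (rad/s): [2.39, 2.39, 3.14, 3.14, 3.14, 3.14, 3.14].

## Interface

Orientations are given as a unit quaternion [w, x, y, z].
In Python, from rig import manip, open_gripper, grasp, solver, status, imaging, finish_job gives the robot as it stands. Calls block until the motion is done:
- manip.move_to(position, orientation): joint-space move of the TCP to a pose.
- manip.movel(position, frame=None, vel=0.15, contact_N=None): straight line of the TCP; frame=None keeps the orientation; vel is the mean speed in m/s. With contact_N (N) it stops when the force on the tool has changed by that much, and returns True; else False.
- manip.set_joints(angles): joint-space move.
- open_gripper() and grasp(f_grip=None): open the fingers fully, or close them until they stop; f_grip is the grip in N (None keeps the last).
- manip.hold(seconds).
- solver.ik(position, orientation): joint angles nearest the present ones, or None.
- status.sense(): the state.
- imaging.snapshot(name): name is "scene" or "top" or "wrist"; returns a dict with "img" (480x640x3 uint8, blue, green, red), "vfov" (degrees; the focal length in pixels is half the picture's height over the tangent of half this angle, whatever the lens; pixels are square), "cx", "cy" (the principal point, pixels), "R" (3x3) and "t" (3): a world point X has camera coordinates R X + t; the wrist camera has in their place "hand_eye" (4x4, takes a point from camera to tool coordinates, whose origin is the TCP and whose axes are the tool frame's). Camera axes: x right, y down, z forward; pixel columns grow to the right and rows downward; lengths in m; the calibration is good to about 2 mm. The wrist camera is an equidistant fisheye: a pixel r from the principal point sees the ray r / f radians off the axis. A picture is of the moment at which its call begins: read the wrist's pose just before it. There is no depth.
A pose or a line that the arm cannot do raises manip.Unreachable and nothing moves.
- finish_job(): hands the job in, once; it reports no verdict.
Trained networks look in the newest picture that a camera, given by its name, has taken for a name from the list of things; names that differ only in an ending like _2 or _b are one class to them, and where a whole thing is asked for, a point or a joint stands for the part that bears it (a point fixed in the world has none). Each returns a list of dicts, best first, with "confidence" (0 to 1); they miss things now and then, are a little off and sometimes report something else, mostly with a low value. They report only what shows in the picture. A call takes as long as a camera call. They do not tell look-alikes from the thing itself.
- imaging.silhouettes(camera, name): "pixels" (480x640 bool, what is visible of it).
- imaging.tip_of(camera, name): "xyz" ([x, y, z] in m, in world coordinates, good to about 4 mm: a listed point, or the origin of a listed thing).
The state is a dict: "time": time; "joint_pos": joint angles; "joint_vel": joint speeds; "effort": joint torques, N m; "tool_pos": TCP position; "tcp_rot": TCP orientation; "ft_force": force on the tool from outside, world axes, zero at the start; "moment": the same for the moment, N m; "opening": finger opening in m.
Only numpy, scipy, OpenCV 4.12 (cv2) and the standard library are available. Lean on these libraries where they do the work, as an engineer would, in place of code of your own. Each camera call takes 0.05 s, during which the arm holds its last target. There are 200 camera calls.

## Working session

There is one attempt and no reset: what is moved stays moved. The work goes in short steps, each a Python script; the robot and the scene stay as the last script left them, time stands still between calls to the robot, and variables do not carry over. Pictures are saved under pics/ and viewed, about 8 in all and at most 12, crops included, and the job is handed in when it is done.

```bash
ls; mkdir -p pics; python3 - <<'E'
from rig import manip, status, imaging
import cv2, numpy as np
s=status.sense(); print(s['time'],s['tool_pos'],s['tcp_rot'],s['opening'])
ims=[]
for c in ("scene","top"):
    d=imaging.snapshot(c); cv2.imwrite(f"pics/{c}0.png",d['img']); print(c,d['vfov'],d['cx'],d['cy'],np.round(-np.array(d['R']).T@d['t'],3))
    for n in ("dome_mid","case_well","lid_home","lid_bar","lid","case","cone","plate"):
        print(c,n,[(np.round(r['xyz'],3).tolist(),round(r['confidence'],2)) for r in imaging.tip_of(c,n)])
E
```

```text
pics
0.0 [0.23747876 0.63122869 0.23031771] [-0.58100041  0.58179643  0.4019595  -0.40296401] 0.08520945280360395
scene 49.57388648324708 320.41704329171694 231.69727540685705 [ 1.025 -0.559  0.764]
scene dome_mid [([0.594, -0.26, 0.022], 0.49)]
scene case_well [([0.572, 0.18, 0.003], 0.89)]
scene lid_home [([0.563, 0.141, 0.043], 0.61)]
scene lid_bar [([0.676, 0.413, 0.009], 0.95), ([0.53, 0.022, 0.053], 0.89), ([0.33, 0.179, 0.008], 0.7)]
scene lid [([0.296, 0.178, 0.003], 0.75), ([0.643, 0.4, 0.001], 0.72), ([0.542, 0.065, 0.045], 0.6)]
scene case [([0.56, 0.141, -0.0], 0.86), ([0.594, -0.256, 0.023], 0.61)]
scene cone [([0.517, -0.286, 0.0], 0.7)]
scene plate [([0.449, -0.295, 0.004], 0.79)]
top 52.32803225728227 320.6863329936435 236.3694460413902 [0.391 0.029 1.071]
top dome_mid [([0.597, -0.25, 0.017], 0.59)]
top case_well [([0.576, 0.178, 0.005], 0.83)]
top lid_home [([0.568, 0.139, 0.043], 0.59)]
top lid_bar [([0.535, 0.019, 0.059], 0.95), ([0.672, 0.413, 0.007], 0.89), ([0.331, 0.179, 0.004], 0.64), ([0.409, -0.016, -0.002], 0.15)]
top lid [([0.644, 0.4, 0.001], 0.78), ([0.546, 0.069, 0.047], 0.7), ([0.296, 0.171, 0.002], 0.66), ([0.772, 0.149, 0.027], 0.41)]
top case [([0.565, 0.142, -0.002], 0.81)]
top cone [([0.567, 0.137, 0.045], 0.54), ([0.518, -0.283, 0.003], 0.47)]
top plate [([0.454, -0.294, 0.003], 0.77)]
```

View pics/scene0.png

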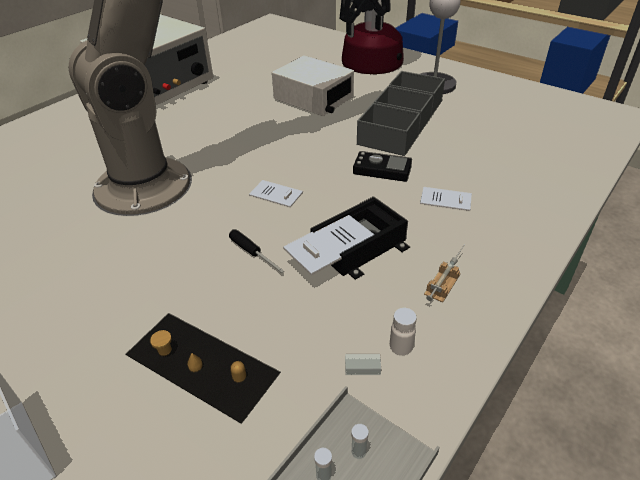

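View pics/top0.png

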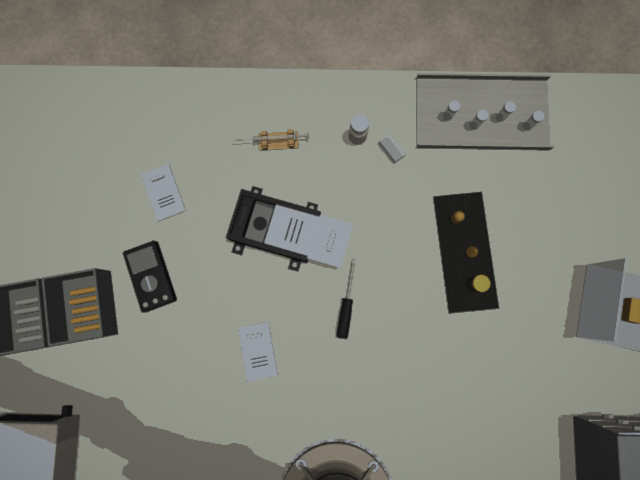

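Scene: the dome is at (238,371) in the scene view and (459,216) in the top view. The case well is at (260,223) in top, and the lid is drawn back towards −y. Next I look at the case from two wrist poses, then go above the dome.

```bash
cat > look.py <<'E'
from h import *
import pickle
out=[]
q=q_down(-0.26)
for n,(p,qq) in enumerate([((.555,.10,.26),q),((.58,.19,.24),q),((.60,-.22,.17),q_down(-0.6)),((.585,-.29,.17),q_down(-0.6))]):
    manip.move_to(p,qq)
    d,st=wrist(); cv2.imwrite(f"pics/w{n}.png",d['img'])
    tip={}
    for k in (("case_well","lid_home","lid_bar","case") if n<2 else ("dome_mid","cone")):
        tip[k]=[(np.round(r['xyz'],4).tolist(),round(r['confidence'],2)) for r in imaging.tip_of("wrist",k)]
    if n>1:
        for s in imaging.silhouettes("wrist","dome_mid"): print('sil',cen(s['pixels']),s['pixels'].sum(),s['confidence'])
    print(n,round(st['time'],2),st['tool_pos'].round(3) if hasattr(st['tool_pos'],'round') else st['tool_pos'],tip)
    out.append((d,st))
print(d['hand_eye'],d['vfov'])
pickle.dump(out,open('w.pkl','wb'))
cv2.imwrite("pics/wc.png",cv2.resize(np.hstack([o[0]['img'] for o in out[:2]]),(800,300),interpolation=cv2.INTER_AREA))
E
python3 look.py
```

```text
0 3.47 [0.555 0.102 0.26 ] {'case_well': [([0.5739, 0.1794, 0.0046], 0.76)], 'lid_home': [([0.5661, 0.1436, 0.048], 0.98)], 'lid_bar': [([0.5347, 0.0222, 0.054], 0.64), ([0.3297, 0.1834, 0.0088], 0.62)], 'case': [([0.5634, 0.1435, 0.0017], 0.73)]}
1 4.18 [0.58  0.192 0.239] {'case_well': [([0.5733, 0.1768, 0.0073], 0.76), ([0.5393, 0.0658, 0.0438], 0.35)], 'lid_home': [([0.5654, 0.1455, 0.0469], 0.86)], 'lid_bar': [([0.5317, 0.0212, 0.0574], 0.77), ([0.3308, 0.1829, 0.008], 0.73)], 'case': [([0.5616, 0.1417, 0.0019], 0.76), ([0.4145, -0.0175, -0.0023], 0.25)]}
sil [332.14353499 259.19217082] 843 0.97
sil [18.52760736 18.68711656] 489 0.6
2 5.97 [ 0.601 -0.218  0.17 ] {'dome_mid': [([0.5304, 0.0194, 0.0575], 0.24)], 'cone': [([0.5196, -0.2872, 0.0004], 0.85)]}
sil [298.05595238 176.44880952] 840 0.7
3 6.57 [ 0.584 -0.292  0.17 ] {'dome_mid': [([0.595, -0.2528, 0.0178], 0.8)], 'cone': [([0.5186, -0.2895, 0.0018], 0.94)]}
[[ 9.99999867e-01  3.25867015e-04  4.00492917e-04  8.48836886e-04]
 [-2.77904116e-04 -3.14023656e-01  9.49415118e-01 -1.42189798e-01]
 [ 4.35147320e-04 -9.49415103e-01 -3.14023523e-01  8.01874588e-02]
 [ 0.00000000e+00  0.00000000e+00  0.00000000e+00  1.00000000e+00]] 65.70646984690485
```

```bash
python3 - <<'E'
from h import *; import pickle
o=pickle.load(open('w.pkl','rb'))
X,e=tri([ray(*[o[2][0]],(332.1,259.2),o[2][1]),ray(o[3][0],(298.06,176.45),o[3][1])]); print('dome',X,e)
E
```

```text
dome [ 0.59432143 -0.25586129  0.0178885 ] [np.float64(0.1), np.float64(0.1)]
```

View pics/w1.png

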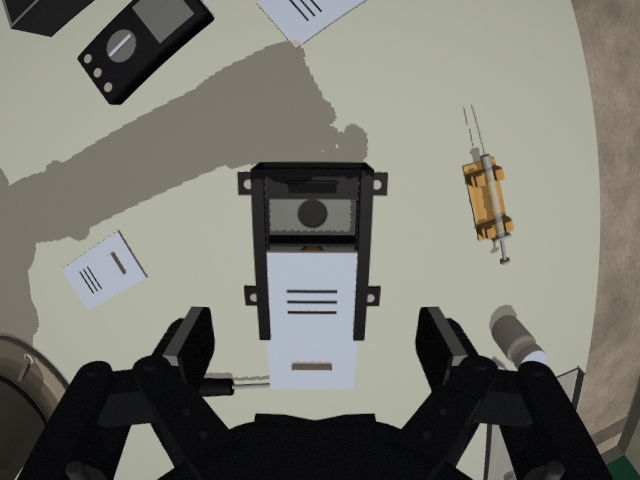

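View pics/w3.png

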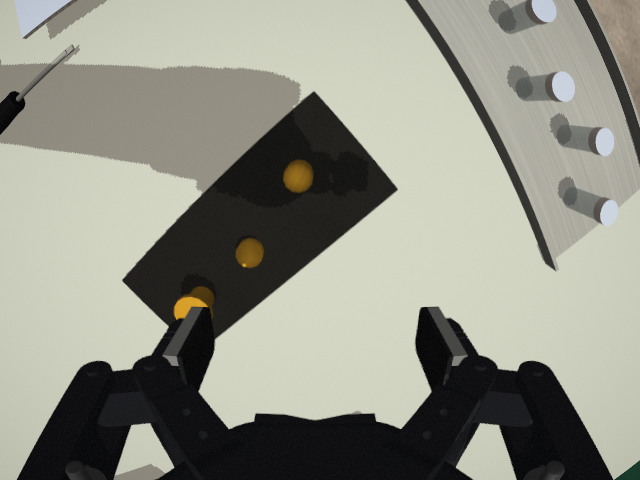

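View pics/w0.png

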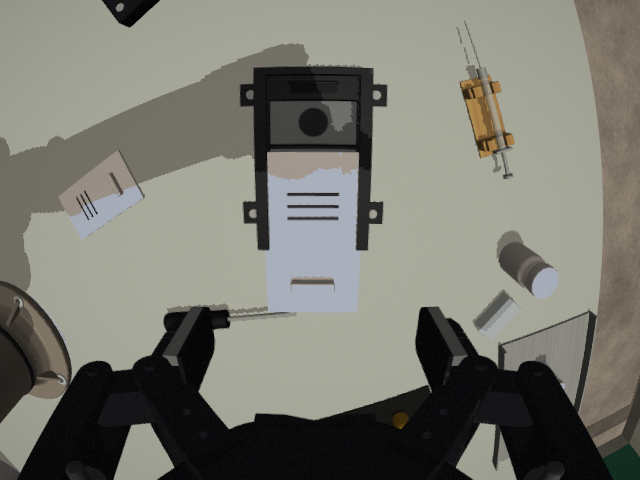

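w1/w0 show the well centre at (312,213)/(313,122) and the bar at (312,367)/(313,284). The case is aligned with the wrist yaw. w3 shows the dome at (298,176).

```bash
python3 - <<'E'
from h import *; import pickle
o=pickle.load(open('w.pkl','rb'))
r=lambda i,uv: ray(o[i][0],uv,o[i][1])
# dark well blob sub-pixel
def blob(i,u,v):
    g=cv2.GaussianBlur(cv2.cvtColor(o[i][0]['img'],cv2.COLOR_BGR2GRAY),(3,3),0); print(g[v-20:v+21:4,u],g[v,u-24:u+25:4])
    s=22;p=g[v-s:v+s+1,u-s:u+s+1]; t,m=cv2.threshold(p,0,255,cv2.THRESH_BINARY_INV+cv2.THRESH_OTSU)
    n,l,st,c=cv2.connectedComponentsWithStats(m); k=l[s,s]; print(t,st[k]); return c[k]+[u-s,v-s]
a,b=blob(0,313,122),blob(1,312,213)
print(a,b,'well',tri([r(0,a),r(1,b)]),at_z(r(0,a),.01),at_z(r(1,b),.01))
print('bar',tri([r(0,(313,282)),r(1,(312,365))]))
f=at_z(r(1,(312.5,163)),.056); n=at_z(r(1,(311,339)),.056); print(f,n,np.linalg.norm(f-n),np.arctan2(*(f-n)[1::-1]))
for i,(e1,e2) in enumerate([(((254,68),(259,249)),((373,68),(367,249))),(((251,163),(259,339)),((374,163),(364,339)))]):
    for e in (e1,e2):
        A,B=at_z(r(i,e[0]),.056),at_z(r(i,e[1]),.056); print(i,A.round(4),B.round(4),np.arctan2(*(A-B)[1::-1]))
E
```

```text
[68 67 22 21 22 22 23 21 22 66 65] [ 69  69  64  23  22  22  22  22  22  22  65 101 111]
48.0 [  8   8  29  29 673]
[37 46 46 45 44 44 44 44 39 99 68] [114 114 104  43  44  43  44  45  45  45 104 116 116]
77.0 [   0    0   45   37 1039]
[312.9346211  121.92719168] [312.         206.58229066] well (array([ 0.57363378,  0.17739962, -0.02044068]), [np.float64(0.0), np.float64(0.0)]) [0.5737627  0.17750454 0.01      ] [0.57572083 0.18433738 0.01      ]
bar (array([0.5325193 , 0.02041824, 0.04888914]), [np.float64(0.0), np.float64(0.0)])
[0.58930881 0.23279625 0.056     ] [0.54183746 0.0594704  0.056     ] 0.17970914799712195 1.303466973692903
0 [0.535  0.2416 0.056 ] [0.4905 0.072  0.056 ] 1.3141177102646309
0 [0.6403 0.2138 0.056 ] [0.5946 0.0446 0.056 ] 1.3071104848986275
1 [0.5369 0.2472 0.056 ] [0.4888 0.0724 0.056 ] 1.302108213964361
1 [0.6419 0.2196 0.056 ] [0.5953 0.0447 0.056 ] 1.310463346894598
```

```bash
python3 - <<'E'
from h import *
q=q_down(-0.6); D=[.5943,-.2559]
manip.move_to(D+[.09],q)
manip.movel(D+[.013],vel=.08)
s=status.sense(); print(s['tool_pos'],s['ft_force'])
grasp(30); s=status.sense(); print(s['opening'],s['ft_force'],s['time'])
manip.movel(D+[.12],vel=.15)
s=status.sense(); print(s['opening'],s['ft_force'],s['tool_pos'],s['time'])
d,st=wrist(); cv2.imwrite("pics/held.png",d['img'][200:480,120:520])
E
```

```text
[ 0.59468606 -0.25616179  0.01351951] [-0.44356779  0.10716846  0.20556037]
0.022329759673175218 [-0.95272005  0.72824794  3.46485627] 8.9167
0.022838090487111877 [-0.39544083 -0.10523747 -0.74206658] [ 0.59370616 -0.25533459  0.11901269] 9.7833
```

View pics/held.png

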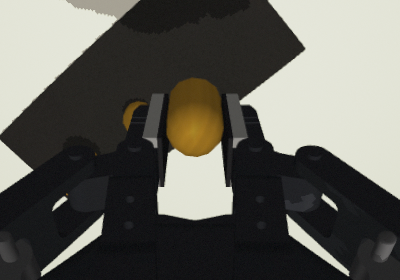

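The dome is held upright between the pads, spanning crop columns 165–223 and rows 78–156. I fit its offset in the tool frame from the mask.

```bash
python3 - <<'E'
from h import *
from scipy.optimize import least_squares
d=imaging.snapshot("wrist"); im=d['img']
h=cv2.cvtColor(im,cv2.COLOR_BGR2HSV); m=((h[...,1]>120)&(h[...,0]>8)&(h[...,0]<35)&(h[...,2]>50)).astype(np.uint8)
m=cv2.morphologyEx(m,cv2.MORPH_OPEN,np.ones((5,5)))
n,l,st,c=cv2.connectedComponentsWithStats(m); k=l[315,314]; print(st[k],c[k])
x,y,w,hh,_=st[k]; obs=np.array([x,x+w-1,y,y+hh-1.])
H=np.array(d['hand_eye']); f=foc(d)
a=np.linspace(0,2*np.pi,60); P=[]
for z in np.linspace(0,36,37):
    r=12 if z<=24 else 12*np.sqrt(max(0,1-((z-24)/12)**2))
    P+= [(r*np.cos(t)/1e3,-z/1e3,r*np.sin(t)/1e3) for t in a]
P=np.array(P)
def ext(p):
    Q=P+[p[0],p[1],p[2]]; C=(Q-H[:3,3])@H[:3,:3]; th=np.arctan2(np.hypot(C[:,0],C[:,1]),C[:,2])
    u=C[:,:2]/np.hypot(C[:,0],C[:,1])[:,None]*th[:,None]*f+[d['cx'],d['cy']]; return np.r_[u.min(0)[0],u.max(0)[0],u.min(0)[1],u.max(0)[1]]
print(obs,ext([0,.010,0]))
print(least_squares(lambda p:ext(p)-obs,[0,.01,0],x_scale=1e-3,diff_step=1e-3).x)
for zo in (-.003,0,.003): print(zo,ext([0,.010,zo]).round(1))
E
```

```text
[ 286  278   58   78 3690] [314.3102981  316.83468835]
[286. 343. 278. 355.] [282.50156241 342.09523858 276.8251669  357.52818628]
[ 0.00088768  0.01639603 -0.00343578]
-0.003 [282.8 341.8 282.9 363.4]
0 [282.5 342.1 276.8 357.5]
0.003 [282.2 342.4 270.7 351.5]
```

```bash
python3 - <<'E'
from h import *
q=q_down(-0.263); W=[.5738,.1776]
s=status.sense(); manip.movel([.594,-.255,.15],vel=.15)
manip.move_to(W+[.15],q)
manip.movel(W+[.045],vel=.1)
d,st=wrist(); cv2.imwrite("pics/ins.png",d['img'][140:440,120:520]); print(st['tool_pos'],st['opening'],st['ft_force'],st['time'])
E
```

```text
[0.57436842 0.17770297 0.04567106] 0.022248383302146117 [-0.78620492 -0.49551716 -1.66142698] 13.025
```

View pics/ins.png

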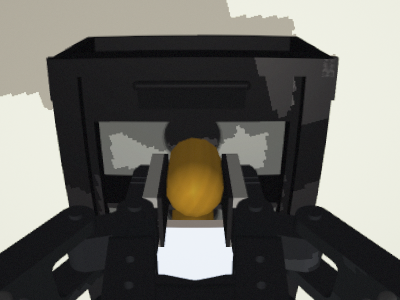

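The electrode (centre column 194) lines up with the well (centre ~193). I lower it by feel.

```bash
python3 - <<'E'
from h import *
W=[.5738,.1776]
manip.movel(W+[.020],vel=.06)
s=status.sense(); print(s['tool_pos'],s['ft_force'])
c=manip.movel(W+[.0115],vel=.015,contact_N=3)
s=status.sense(); print(c,s['tool_pos'],s['opening'],s['ft_force'],s['moment'],s['time'])
E
```

```text
[0.57364381 0.17740535 0.0196303 ] [ 0.28784276  0.03169683 -0.89360839]
True [0.57398066 0.17772813 0.01422776] 0.021969042339453775 [-1.23436671  0.07095736  6.54748873] [-0.05583455  0.22950525 -0.03236641] 14.0917
```

Contact came at 0.0142 m, against 0.0145 expected for seated and 0.0205 for sitting on the rim. So it is in the well.

```bash
python3 - <<'E'
from h import *
grasp(20)
open_gripper()
s=status.sense(); print(s['tool_pos'],s['opening'],s['ft_force'],s['moment'],s['time'])
E
```

```text
[0.57298404 0.177594   0.01321189] 0.05678030093276871 [-1.07186644 -0.036952   -0.49359468] [-0.0072502  -0.07282369 -0.01182567] 14.7
```

```bash
python3 - <<'E'
from h import *
W=[.573,.1776]
manip.hold(.4)
for z in (.025,.036,.047):
    c=manip.movel(W+[z],vel=.04,contact_N=30)
    s=status.sense(); print(c,s['tool_pos'],s['opening'],s['ft_force'],s['time'])
    if c: break
else:
    grasp(20); s=status.sense(); print(s['opening'],s['ft_force'])
    c=manip.movel(W+[.15],vel=.15,contact_N=20); print(c)
    manip.movel([.553,.10,.2]); d,st=wrist(); cv2.imwrite("pics/after.png",d['img'][0:300,120:520]); print(st['time'])
    for k in ("dome_mid","case_well","lid_bar","lid_home"): print(k,[(np.round(r['xyz'],4).tolist(),round(r['confidence'],2)) for r in imaging.tip_of("wrist",k)])
E
```

```text
False [0.57274641 0.17670252 0.02426292] 0.057760955663641984 [  4.67882094  -1.60852276 -16.2202377 ] 15.5417
False [0.57283768 0.17707049 0.03591286] 0.06039651992395921 [  3.3707735   -3.64999016 -12.14700271] 15.9667
False [0.57370953 0.17860574 0.04823286] 0.08534233805471989 [-0.70941592  0.61748255 -0.89731272] 16.3917
0.0001628072953443278 [ 0.32888212 -0.44721514 -0.32308972]
False
18.775
dome_mid [([0.5767, 0.1791, 0.0187], 0.89), ([0.5428, 0.068, 0.0486], 0.55)]
case_well [([0.5741, 0.1796, 0.0043], 0.94)]
lid_bar [([0.3283, 0.1817, 0.0077], 0.57)]
lid_home []
```

View pics/after.png

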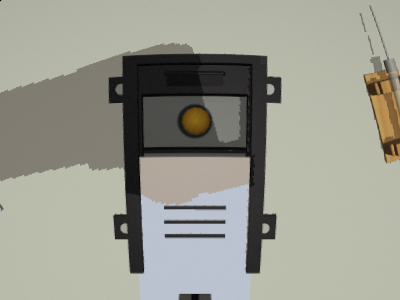

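Dome standing centred in the well at (195,121) in the crop. I bring the shut fingers behind the bar and push by feel.

```bash
cat > push.py <<'E'
from h import *
u=np.array([np.cos(1.308),np.sin(1.308),0]); H=np.array([.5645,.141,.0]); Z=.0545
W=np.array([.5738,.1776,0]); H=W+u*((H-W)@u)      # home origin on the axis through the well
P=lambda x: (H+u*x+[0,0,Z])                       # TCP target at case x
def meas():
    s=status.sense(); p=np.array(s['tool_pos']); return (p-H)@u, float(np.array(s['ft_force'])@u), s
E
python3 - <<'E'
from push import *
x0=-.126-.016-.013
manip.move_to(P(x0)+[0,0,.06],q_down(-0.263))
c=manip.movel(P(x0),vel=.1,contact_N=8)
x,f,s=meas(); print('down',c,x-x0,f,s['ft_force'],s['tool_pos'],s['time'])
if not c:
    c=manip.movel(P(-.066-.021),vel=.04,contact_N=6)
    x,f,s=meas(); print('slid',c,round(x,4),round(f,2),s['ft_force'],s['time'])
    d,st=wrist(); cv2.imwrite("pics/push.png",d['img'][0:440,100:540])
E
```

```text
down False 0.00015917649648980459 0.297532261152308 [-0.20918482  0.364385    1.22437989] [ 0.52418765 -0.00850118  0.05484605] 20.3917
slid False -0.0871 -0.09 [-0.01882544 -0.08689809  0.48481841] 22.2417
```

View pics/push.png

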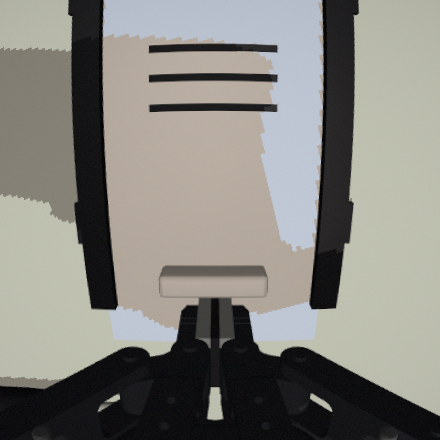

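The lid slid freely and straight, with the fingers centred on the bar at crop (213,282). Now the ridge, in small steps with force feedback.

```bash
cat >> push.py <<'E'
E
python3 - <<'E'
from push import *
x,f,s=meas(); t0=s['time']; cmd=x; peak=0; snapped=False; log=[]
while s['time']-t0<14 and cmd<-.058:
    cmd+=.0005 if snapped else .001
    manip.movel(P(cmd),vel=.02,contact_N=(8 if snapped else 20))
    x,f,s=meas(); log.append((round(cmd*1e3,1),round(x*1e3,1),round(f,1)))
    peak=min(peak,f)
    if not snapped and peak<-8 and f>-4: snapped=True; cmd=max(x,cmd-.001); log.append('SNAP')
    elif snapped and f<-9: break
    elif f<-20: break
print(*log,sep=' '); print(snapped,s['ft_force'],s['time'])
E
```

```text
(np.float64(-86.1), np.float64(-86.2), 0.8) (np.float64(-85.1), np.float64(-85.0), -0.4) (np.float64(-84.1), np.float64(-84.0), -0.9) (np.float64(-83.1), np.float64(-83.0), 0.2) (np.float64(-82.1), np.float64(-82.1), 0.6) (np.float64(-81.1), np.float64(-81.0), 0.5) (np.float64(-80.1), np.float64(-80.0), -0.5) (np.float64(-79.1), np.float64(-79.6), -2.6) (np.float64(-78.1), np.float64(-79.3), -5.0) (np.float64(-77.1), np.float64(-79.0), -7.2) (np.float64(-76.1), np.float64(-78.8), -8.8) (np.float64(-75.1), np.float64(-78.4), -10.7) (np.float64(-74.1), np.float64(-77.8), -10.6) (np.float64(-73.1), np.float64(-77.2), -11.9) (np.float64(-72.1), np.float64(-76.5), -12.0) (np.float64(-71.1), np.float64(-75.9), -14.0) (np.float64(-70.1), np.float64(-75.2), -15.0) (np.float64(-69.1), np.float64(-74.0), -13.3) (np.float64(-68.1), np.float64(-72.4), -12.3) (np.float64(-67.1), np.float64(-71.3), -12.2) (np.float64(-66.1), np.float64(-70.2), -12.0) (np.float64(-65.1), np.float64(-66.7), -9.6) (np.float64(-64.1), np.float64(-66.7), -9.3) (np.float64(-63.1), np.float64(-66.7), -11.6) (np.float64(-62.1), np.float64(-66.7), -13.1) (np.float64(-61.1), np.float64(-66.6), -15.4) (np.float64(-60.1), np.float64(-66.7), -17.5) (np.float64(-59.1), np.float64(-66.6), -19.5) (np.float64(-58.1), np.float64(-66.5), -22.0)
False [ -6.64383274 -20.98678907   9.30175631] 29.5417
```

The jump from −70.2 to −66.7 is the snap. After it the lid stands rigidly at −66.7, so it is home against the wall. My snap test missed this and pushed up to 22 N, so I back off at once.

```bash
python3 - <<'E'
from push import *
x,f,s=meas(); print(x,f)
manip.movel(P(-.0667-.010),vel=.03); x,f,s=meas(); print(x,f,s['ft_force'])
manip.movel(P(-.0767)+[0,0,.10],vel=.15)
manip.move_to(P(-.04)+[0,0,.16],q_down(-.263))
d,st=wrist(); cv2.imwrite("pics/final.png",d['img'][0:440,100:540]); print(st['time'])
for k in ("lid_bar","lid_home","lid","case"): print(k,[(np.round(r['xyz'],4).tolist(),round(r['confidence'],2)) for r in imaging.tip_of("wrist",k)])
imaging.snapshot("top")
for k in ("cone","plate","bottle","driver","meter","syringe","block"): print(k,[np.round(r['xyz'],3).tolist() for r in imaging.tip_of("top",k)][:2])
E
```

```text
-0.06653897215769693 -21.992203738818024
-0.07608028714508054 0.23167276944700738 [-0.07920615  0.26121739 -0.32755869]
31.5083
lid_bar [([0.5504, 0.091, 0.0546], 0.85), ([0.3313, 0.1812, 0.0073], 0.79)]
lid_home []
lid [([0.5626, 0.1387, 0.0468], 0.88), ([0.7812, -0.0365, -0.0004], 0.56), ([0.7488, -0.115, 0.0023], 0.21)]
case []
cone [[0.52, -0.287, 0.003]]
plate [[0.453, -0.295, 0.002]]
bottle []
driver [[0.413, -0.018, -0.001]]
meter [[0.453, 0.411, 0.0]]
syringe [[0.748, -0.111, 0.001]]
block [[0.452, 0.41, -0.0], [0.748, -0.112, -0.002]]
```

View pics/final.png

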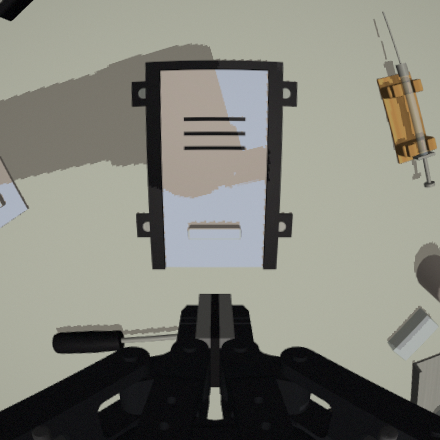

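The picture shows the lid flush with the end wall (row ~70) and with the mouth (row 268), straight between the rails. The robot is clear of everything.

```bash
python3 -c "
from h import *
manip.hold(.3); finish_job()"
```

```text
the job is handed in; nothing more can be done
```

The round-topped electrode is back in the empty well, the lid is snapped shut against the end wall, and I handed the job in at about 32 s.

**Electrode:** I lowered it by feel, and contact came at a tool height of 14.2 mm, where 14.5 mm was expected for fully seated. A picture taken afterwards showed it upright and centred in the well. I could not see it again once the lid was closed. The gripper only opens fully, so on release the fingers opened against the pocket's sides, stopping at 57 mm. They dragged there with up to 16 N on the way up.

**Lid:** It slid freely, the push rose to 15 N at the ridge, then the lid jumped 3.5 mm as it snapped and stood firm. The last picture shows it flush at both ends and straight, with the robot clear.

**Checks that failed or disagreed:**
- **Push force:** My snap test waited for the force to drop below 4 N, which never happened because the lid went straight from the snap to the wall. The push went on to about 22 N before stopping. That is under the 25 N limit, but more than I intended.
- **Lid position:** The network put the bar about 3 mm short of my rough home estimate. That is within its own error, so I relied on the firm stop and the picture.
- **Other things on the bench:** The cone and the flat electrode came out within 4 mm of their starting readings. The last look from above missed the bottle and gave unreliable results for the syringe and block. The driver and meter had no starting reading to compare with. I did not see any of these five touched, but their positions are unconfirmed.

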